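# Peel the top formed tray and show it over the light panel

## Robot

A 6-joint arm with a two-finger parallel gripper is mounted at the origin on a cart in front of the work surface, level with it; the furniture and walls round the work are solid. World frame = base frame: x ahead of the robot, y to its left, z up, the work surface at z = 0. Lengths are in m, angles in rad, forces in N, time in s.
With the tool pointing down it reaches from about 0.25 to 0.725 m from the base axis. Payload 4 kg.
Tool frame: the origin (TCP) lies at the very end of the fingers, on their centre line; the grasp point (between the pads) lies 19 mm behind it; z points along the fingers, y is the line along which they close (so a half turn about z gives the same grasp; the last joint's range is limited). The gripper opens to 85 mm and grips with 20 to 120 N. Pads are 22 mm wide; open, the fingers measure 114 mm over their backs; the gripper's body (76 mm by 85 mm) begins 54 mm behind the grasp point. The pads swing forward as they close: fully open they stand 13 mm farther back than shut.
Start: joints at [1.238, 0.241, 0.005, 1.335, 0, 1.571], TCP at [0.163, 0.473, 0.231] pointing down, gripper open.
Joint ranges: [-2.72, 2.72], [-1.05, 1.87], [-1.09, 1.28], [-1.99, 2.15], [-1.42, 1.44], [-3.14, 3.14]. Speed limits (rad/s): [2.79, 2.79, 3.14, 3.14, 3.14, 3.14].

## Interface

Orientations are given as a unit quaternion [x, y, z, w].
In Python, from workcell import bot, vision, workorder gives the robot as it stands.
- The arm moves only by the shell command python3 -m creep 'ROWS' [OPENING]. ROWS is JSON, a list of rows, each a list of 2 entries, a list of its own where there are three numbers: the shift along the tool's x, y, z in mm, then the turn, a rotation vector about the tool's x, y, z in rad. In form: [[[dx, dy, dz], [wx, wy, wz]], ...]. A call has 1 to 12 rows; each row shifts and turns the commanded pose from where the row before left it, along the tool's axes as they then stand; what a row does not reach is not made up. A row lasts 1/8 s, in which the tool goes at most 62.5 mm and 10.7 degrees, less where a joint would pass 70% of its speed; a pose out of reach is approached as far as the arm can. A call is refused whole if a number of a shift passes 62.5 or a number of a turn 0.188, either way. A call with a gripper value outside its range is refused whole. OPENING is the finger opening in mm, from 0 to 85.4, set as the call begins (- or left out, the last holds). The fingers move at their own pace and stop on an object; the grip force is fixed at half the most. Time passes only in rows, so rows that do not move let the fingers close. It gives the time, the measured TCP pose, the force, the opening and the grip force at its end, in the units of the state.
- bot.get_obs(): the state, without advancing time (a new reading comes with each control period).
- vision.camera(name): name is "scene" or "top"; returns a dict with "image" (480x640x3 uint8, blue, green, red), "z_map" (480x640 float32, m along the optical axis (not along the pixel's ray), 0 where there is no reading), "K" (3x3 intrinsics, pixels), "k1" (the pictures are not rectified: a ray, as slopes to the right and down, at radius r is drawn at 1 + k1 r^2 times it, then the intrinsics apply), "rvec" (rotation vector, rad) and "tvec" (3), from world to camera coordinates, as OpenCV has them. Camera axes: x right, y down, z forward; pixel columns grow to the right and rows downward; lengths in m; the calibration is good to about 2 mm. A picture is of the moment at which its call begins.
- workorder.job_done(): hands the job in; it is judged then, once.
Trained networks look in a picture, given as the dict that the camera call returned (one of the last four; its "shot" number tells which), for a name from the list of things; names that differ only in an ending like _2 or _b are one class to them, and where a whole thing is asked for, a point or a joint stands for the part that bears it (a point fixed in the world has none). Each returns a list of dicts, best first, with "score" (0 to 1); they miss things now and then, are a little off and sometimes report something else, mostly with a low value. They report only what shows in the picture. A call takes as long as a camera call. They do not tell look-alikes from the thing itself.
- vision.spot_in(picture, query): "position" ([column, row] in pixels, amid what is visible of it).
- vision.place_of(picture, query): "position" ([column, row] in pixels: a listed point, or the origin of a listed thing).
The state is a dict: "clock": time; "joint_pos": joint angles; "joint_vel": joint speeds; "tau": joint torques, N m; "eef_pos": TCP position; "tool_rot": TCP orientation; "ft_force": force on the tool from outside, world axes, zero at the start; "ft_torque": the same for the moment, N m; "grip_width": finger opening in m; "grasp_force": force on a finger pad.
Only numpy, scipy, OpenCV 4.12 (cv2) and the standard library are available. Lean on these libraries where they do the work, as an engineer would, in place of code of your own. Each camera call takes 0.05 s, during which the arm holds its last target. There are 200 camera calls.

## Task

First turn the light panel's brightness dial until its pointer stands at the long index mark. Then peel the top tray off the stack it clings to: take it by the upright lug, raise that corner first while the opposite corner still rests on the stack, and bring it away alone, leaving the lower trays standing where they are. Finish while holding it level and still, centred over the white window and about 8 cm above it; do not put it down or let go, and leave the other things alone.

Things in the scene. Friction and masses are not known exactly. Their poses are not given: they have to be found in the camera images.
- top_tray: grey formed tray, uppermost of the nested stack, about 70 g. Origin: centre of the underside of its pan (28 mm above the table at the start); x along its length, y its width, z up. Flange 130 x 96 mm, 22 to 25 mm above the origin; pan floor 86 x 52 mm. Its (-x, -y) corner carries an upright lug. Spring catches on the stack hold the flange's long edges
- tray_lug (a point): middle of the lug's gripping part, at (-70, -52, 48) mm in the tray's frame, with the tray's axes. The lug is an upright block 12 mm thick, 24 mm wide, from 25 to 63 mm above the tray's origin; its width runs along a line turned 36.5 degrees counter-clockwise from the tray's x. Grip it from above across its 12 mm, at right angles to that line, firmly (80 N is fine)
- tray_far_corner (a point): underside of the flange at the corner opposite the lug, at (65, 48, 22) mm in the tray's frame, with the tray's axes. The tray is peeled by swinging it up about this corner: the catches then let go one by one, and a swing of 12 to 16 degrees frees it from all of them; after that it lifts straight off
- tray_stack: two more trays on a white board 160 x 136 x 8 mm, one loose piece of about 0.9 kg. Origin: centre of the board's underside; axes as the top tray, whose flange rests 50 mm above it. Its 3 white catches (round, tops 63 mm up; x = 55 on the -y side, x = -15, 20 on the +y side) each give way at about 4 N once the flange edge rises 4 mm; pulled up flat, all hold at once and the stack may come along
- panel_center (a point): centre of the light panel's white window (134 x 166 mm), on its top surface 22 mm above the table; z up, x across the window's short side. The panel is fixed, 150 x 260 x 22 mm
- dial_grip (a point): a point on the upright axis of the brightness dial, 48 mm above the table, in the middle of its grip bar. The black bar is 40 mm long, 12 mm thick, its top 57 mm and its skirt's top 34 mm above the table; the skirt is 44 mm across. x lies along the bar towards its pointer end (white line), z up
- dial_mark (a point): the long black index mark on the fixed white scale ring (66 mm across, its top about 22 mm above the table) round the dial, 28 mm from the dial's axis; the shorter ticks do not matter. x points from the dial's axis outward through the mark, z up: the dial is set when its pointer's x runs along this x
- dial (a joint): angle of the dial in rad, growing clockwise seen from above, 0 to 2.0; it turns with light friction (about 0.03 N m) and stays where it is left. The mark lies 0.6 to 1.4 rad clockwise of the pointer at the start
- loupe: small black stand loupe, 42 mm across, 34 mm high, origin under its centre; leave alone
- strip_tin: round tin, 64 mm across, 23 mm high, origin under its centre; leave alone
- book_weight: round weight with a knob, 47 mm across, 41 mm high, origin under its centre; leave alone
Things that resemble listed ones, but are neither listed nor needed, are in the scene too. What is shaped like the top_tray but orange is not meant.

How it is judged:
On the way, in this order (a step that is already met when the one before it is completed fails the run):
1. the dial's pointer stands at the long mark (within 0.1 rad) (angle between the x axis of dial_grip and the x axis of dial_mark, either way round below 0.1 rad and contact force between top_tray and the fingers below 0.1 N), for 0.2 s.
2. the lug corner is raised more than 12 mm while the opposite corner still rests on the stack (within 5 mm) (z of tray_lug in the frame of tray_stack above 0.088 m and z of tray_far_corner in the frame of tray_stack below 0.055 m), for 0.1 s.
At the end, for the whole second after the job is handed in: dial within 0.1 rad of the long mark; fingers hold the top tray still (under 2 cm/s), level within 0.17 rad, underside 45 to 125 mm above the white window, centre within 35 mm of the window's, clear of the stack, which stands flat within 30 mm of its start (angle between the x axis of dial_grip and the x axis of dial_mark, either way round below 0.1 rad and horizontal distance between top_tray and panel_center below 0.035 m and z of top_tray in the frame of panel_center between 0.045 and 0.125 m and angle between top_tray's own z axis and vertical below 0.17 rad and contact force between top_tray and the fingers above 1 N and contact force between top_tray and tray_stack below 0.05 N and linear speed of top_tray below 0.02 m/s and distance of tray_stack from where it was at the start of the episode below 0.03 m and angle between tray_stack's own z axis and vertical below 0.05 rad); the arm keeps its last pose, push and grip.
It fails at once if the lower trays are lifted or tipped with the top one (height (world z) of tray_stack above 0.015 m or angle between tray_stack's own z axis and vertical above 0.15 rad).
It fails at once if the loupe is shifted by more than 25 mm (distance of loupe from where it was at the start of the episode above 0.025 m).
It fails at once if the strip tin is shifted by more than 25 mm (distance of strip_tin from where it was at the start of the episode above 0.025 m).
It fails at once if the book weight is shifted by more than 25 mm (distance of book_weight from where it was at the start of the episode above 0.025 m).
It also fails if it takes over 58 s, if anything falls off the work surface, if the arm or the gripper's body presses on something with over 40 N, if the wrist force passes 120 N, or if a joint passes its speed limit or range.

## Working session

There is one attempt and no reset: what is moved stays moved. The work goes in short steps, Python scripts to look and compute and a shell command to move; the robot and the scene stay as the last step left them, time stands still between calls to the robot, and variables do not carry over. Pictures are saved under pics/ and viewed, at most 10 in all, crops included, and the job is handed in when it is done.

```bash
mkdir -p pics; ls
python3 - <<'E'
from workcell import bot, vision
import cv2,numpy as np
print(bot.get_obs())
for n in ["scene","top"]:
    p=vision.camera(n); cv2.imwrite(f"pics/{n}0.png",p["image"]); np.savez(f"{n}0.npz",**{k:p[k] for k in ["z_map","K","k1","rvec","tvec","image"]})
    print(n,p["K"],p["k1"],p["rvec"],p["tvec"])
    for q in ["top_tray","tray_lug","tray_far_corner","tray_stack","panel_center","dial_grip","dial_mark","loupe","strip_tin","book_weight"]:
        print(q,[(np.round(d["position"]).tolist(),round(d["score"],2)) for d in vision.place_of(p,q)][:4])
E
```

```text
pics
{'clock': 0.0, 'joint_pos': array([1.23798807e+00, 2.41413386e-01, 3.71468541e-03, 1.33519830e+00,
       2.64189762e-06, 1.57079718e+00]), 'joint_vel': array([-0.00022296,  0.00224834,  0.00077486, -0.00034254, -0.00137597,
        0.00021785]), 'tau': array([-1.83311764e-03, -3.72320473e+01,  2.52406830e+01,  1.70802284e-02,
       -3.50825949e-04, -4.99912559e-06]), 'eef_pos': array([0.16314056, 0.47196306, 0.23040912]), 'tool_rot': array([ 1.65637559e-01,  9.86186137e-01, -1.03560870e-03, -1.75276998e-04]), 'ft_force': array([ 0.87512996, -0.227872  , -0.94586271]), 'ft_torque': array([-0.0174591 ,  0.01575531,  0.01910471]), 'grasp_force': 0.0, 'grip_width': 0.08541406303588261}
scene [[465.19850941   0.         317.62628944]
 [  0.         465.19850941 244.31840245]
 [  0.           0.           1.        ]] -0.042544674830824414 [ 2.11836523 -0.6520558   0.32689286] [-0.32165036  0.3616523   0.67584424]
top_tray [([301.0, 277.0], 0.88), ([224.0, 202.0], 0.71)]
tray_lug [([198.0, 202.0], 0.75), ([299.0, 285.0], 0.65)]
tray_far_corner [([305.0, 247.0], 0.92), ([241.0, 183.0
[... 347 characters left out ...]
.         327.73932269]
 [  0.         504.13314498 247.23658468]
 [  0.           0.           1.        ]] -0.09371016621034019 [ 2.18426733 -2.15743165  0.15408228] [0.23599751 0.56626705 1.16713641]
top_tray [([333.0, 276.0], 0.77)]
tray_lug [([165.0, 308.0], 0.81), ([366.0, 296.0], 0.8)]
tray_far_corner [([313.0, 252.0], 0.81), ([146.0, 240.0], 0.69)]
tray_stack [([438.0, 230.0], 0.57)]
panel_center [([480.0, 253.0], 0.8), ([337.0, 276.0], 0.61)]
dial_grip [([431.0, 240.0], 0.84), ([380.0, 190.0], 0.35)]
dial_mark [([434.0, 235.0], 0.86)]
loupe [([378.0, 190.0], 0.72)]
strip_tin [([234.0, 300.0], 0.79), ([233.0, 215.0], 0.68)]
book_weight [([236.0, 215.0], 0.77), ([231.0, 301.0], 0.29)]
```

View pics/scene0.png

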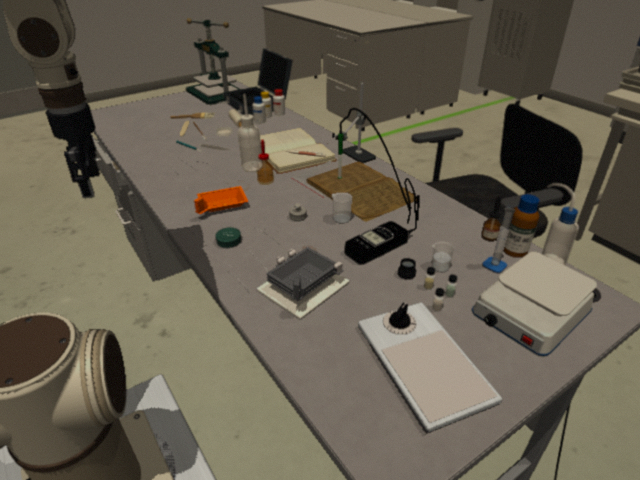

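View pics/top0.png

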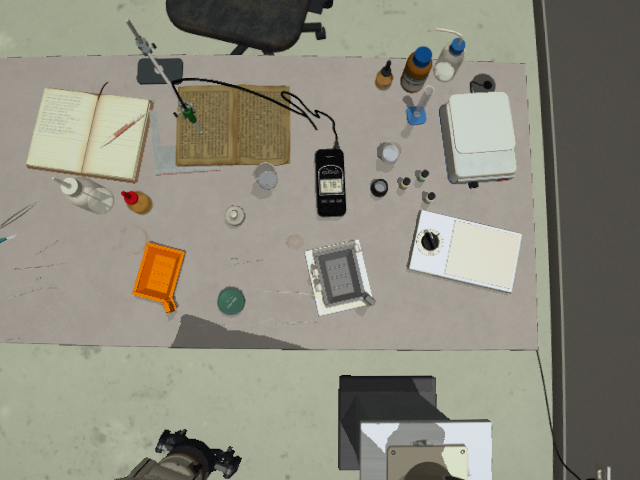

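The overview shows the grey tray stack at top-view (338,277) with its lug at (367,297). The dial is at (430,241) and the window at (482,255). The orange look-alike is at (160,277).

```bash
cat > h.py <<'E'
import numpy as np,cv2
def ray(p,uv):
    K=p["K"];d=(np.array(uv,float)-[K[0,2],K[1,2]])/K[0,0];r=d.copy()
    for _ in range(8): r=d/(1+float(p["k1"])*(r@r))
    R=cv2.Rodrigues(np.array(p["rvec"],float))[0];c=-R.T@np.array(p["tvec"],float)
    return c,R.T@np.r_[r,1]
def at(p,uv,z):
    c,d=ray(p,uv);return c+d*(z-c[2])/d[2]
def proj(p,X):
    R=cv2.Rodrigues(np.array(p["rvec"],float))[0];q=(R@np.array(X,float).T).T+np.array(p["tvec"],float)
    s=q[...,:2]/q[...,2:];r2=(s**2).sum(-1,keepdims=True)
    return s*(1+float(p["k1"])*r2)*p["K"][0,0]+[p["K"][0,2],p["K"][1,2]]
E
python3 - <<'E'
from h import *
T=np.load("top0.npz");S=np.load("scene0.npz")
for n,t,s,z in [("lug",(366,296),(339,266),.076),("far",(313,252),(305,247),.05),("tray",(337,276),(301,277),.028),("panel",(480,253),(436,372),.022),("dial",(431,240),(399,314),.048),("mark",(434,235),(410,322),.022),("loupe",(378,190),(408,270),0)]:
    print(n,at(T,t,z).round(4),at(S,s,z).round(4))
a=cv2.resize(T["image"][205:325,295:375],None,fx=5,fy=5,interpolation=2)[:600]
b=cv2.resize(T["image"][220:264,410:454],None,fx=9,fy=9,interpolation=2)
out=np.zeros((600,800,3),np.uint8);out[:,:400]=a;out[:396,404:800]=b
cv2.imwrite("pics/c1.png",out)
a=cv2.resize(S["image"][240:320,250:355],None,fx=4,fy=4,interpolation=2)
b=cv2.resize(S["image"][290:345,375:425],None,fx=7,fy=7,interpolation=2)
out=np.zeros((400,800,3),np.uint8);out[:320,:420]=a;out[:385,430:780]=b
cv2.imwrite("pics/c2.png",out)
E
```

```text
lug [0.4478 0.156  0.076 ] [0.5459 0.1518 0.076 ]
far [0.5493 0.2777 0.05  ] [0.5423 0.2794 0.05  ]
tray [0.4954 0.2202 0.028 ] [0.4902 0.2158 0.028 ]
panel [ 0.5554 -0.1273  0.022 ] [ 0.5506 -0.1353  0.022 ]
dial [ 0.5819 -0.0009  0.048 ] [ 0.575  -0.0071  0.048 ]
mark [ 0.5978 -0.0144  0.022 ] [ 0.5978 -0.0179  0.022 ]
loupe [0.7118 0.1191 0.    ] [0.7281 0.1242 0.    ]
```

View pics/c1.png

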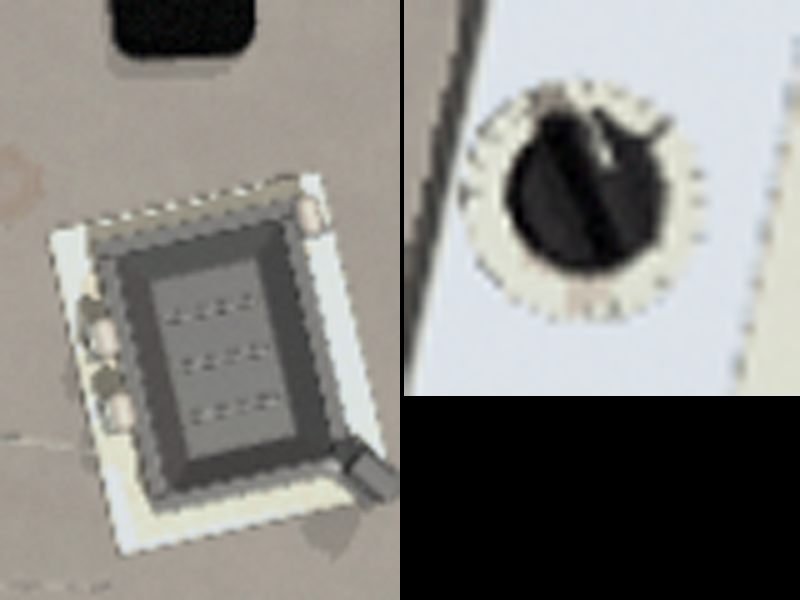

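View pics/c2.png

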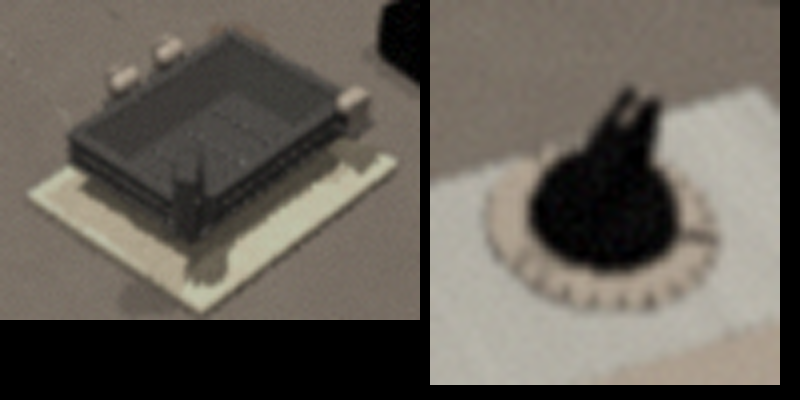

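The crops show three things:
- **Board:** corners at top-crop (50,232), (318,175) and (122,552).
- **Dial ring:** centre near (583,203), with the long mark at (660,128).
- **Pointer line:** around (600,140), about 65° counter-clockwise of the mark.

I'll fit these with both cameras.

```bash
cat > fit.py <<'E'
from h import *
from scipy.optimize import least_squares
T=np.load("top0.npz");S=np.load("scene0.npz")
t=lambda x,y:np.array([x/5+295,y/5+205]);s=lambda x,y:np.array([x/4+250,y/4+240])
obs=[(T,(80,68,8),t(50,232)),(T,(80,-68,8),t(318,175)),(T,(-80,68,8),t(122,552)),
(S,(-80,68,8),s(28,192)),(S,(-80,-68,8),s(200,312)),(S,(80,-68,8),s(395,155)),
(T,(-70,-52,91),t(375,470)),(S,(-65,48,53),s(70,135)),(S,(65,48,53),s(230,30)),(S,(65,-48,53),s(345,100))]
def W(v,P):
    P=np.array(P)/1e3;c,n=np.cos(v[2]),np.sin(v[2])
    return np.array([v[0]+c*P[0]-n*P[1],v[1]+n*P[0]+c*P[1],P[2]])
f=lambda v:np.concatenate([proj(p,W(v,P))-u for p,P,u in obs])
r=least_squares(f,[.5,.22,.2],loss="soft_l1",x_scale=[.01,.01,.1])
print("tray",r.x,f(r.x).reshape(-1,2).round(1).tolist())
v=r.x
L=W(v,(-70,-52,76));F=W(v,(65,48,50));print("lug",L,"far",F,"lugyaw",v[2]+np.radians(36.5))
g=lambda x,y:((x-404)/9+410,y/9+220)
gs=lambda x,y:((x-430)/7+375,y/7+290)
c=at(T,g(583,203),.022);m=at(T,g(660,128),.022)
cs=at(S,gs(602,232),.022);ms=at(S,gs(705,238),.022)
print("ring",c,cs,"mark ang",np.arctan2(*(m-c)[1::-1]),np.arctan2(*(ms-cs)[1::-1]))
k=at(T,g(587,190),.034);print("skirt",k)
p0=at(T,g(592,115),.057);p1=at(T,g(607,160),.057);print("line",p0,p1,np.arctan2(*(p0-p1)[1::-1]), np.arctan2(*(p0-c)[1::-1]))
q0=at(S,gs(632,90),.057);print('sc line',at(S,gs(643,105),.057),at(S,gs(632,130),.057))
# panel window: bright warm region corners on top image
print("panel",at(T,(447,220),.022),at(T,(521,233),.022),at(T,(512,292),.022),at(T,(443,277),.022))
E
python3 fit.py
python3 - <<'E'
from h import *
T=np.load("top0.npz");S=np.load("scene0.npz")
out=np.zeros((600,800,3),np.uint8)
e=lambda i:cv2.convertScaleAbs(i,alpha=2.2)
out[:400,:400]=cv2.resize(e(T["image"][228:253,418:443]),(400,400),interpolation=2)
out[:400,400:]=cv2.resize(e(S["image"][296:336,380:420]),(400,400),interpolation=2)
cv2.imwrite("pics/c3.png",out)
E
```

```text
tray [0.49387827 0.21327101 0.23892723] [[-0.4, -0.2], [0.6, -1.2], [0.1, 0.8], [-1.0, 0.0], [0.3, -0.6], [0.8, 1.0], [1.0, 1.2], [-1.8, -0.8], [-0.3, -1.2], [2.7, -1.5]]
lug [0.43817314 0.14618197 0.076     ] far [0.54567207 0.27529037 0.05      ] lugyaw 0.8759724041897197
ring [ 0.57915872 -0.00409881  0.022     ] [ 0.5786348  -0.00848264  0.022     ] mark ang -0.8002644322487038 -0.6845629115645323
skirt [ 0.58108048 -0.00248235  0.034     ]
line [0.5977823 0.0011912 0.057    ] [ 0.58596256 -0.0026072   0.057     ] 0.3109366317559185 0.27675941102743806
sc line [ 0.59528795 -0.00187102  0.057     ] [ 0.58588393 -0.00759637  0.057     ]
panel [ 0.63520284 -0.04716828  0.022     ] [ 0.60617408 -0.23228633  0.022     ] [ 0.46131623 -0.20484815  0.022     ] [ 0.49615994 -0.03500261  0.022     ]
```

View pics/c3.png

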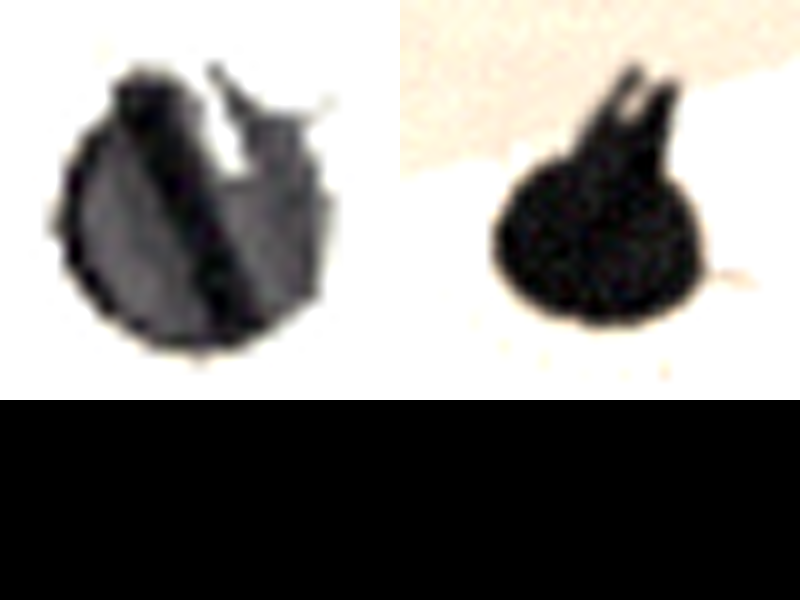

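```bash
cat > seg.py <<'E'
from h import *
T=np.load("top0.npz");S=np.load("scene0.npz")
for n,p,c,wc in [("top",T,(430,242),(482,255)),("scene",S,(400,320),(440,375))]:
    im=cv2.GaussianBlur(p["image"],(3,3),0).astype(int);g=p["image"].astype(int).sum(2)
    # bluish-white frame vs cream: r-b
    d=im[...,2]-im[...,0]
    print(n,"frame/cream r-b",d[(c[1]-3),c[0]-14:c[0]+22:2], "win",d[wc[1],wc[0]])
    br=((im.min(2)>(150 if n=="top" else 110))).astype(np.uint8)
    yy,xx=np.mgrid[:480,:640]
    w=(br>0)&(d>(d[wc[1],wc[0]]-4 if n=="top" else d[wc[1],wc[0]]-5))
    k,l,st,ce=cv2.connectedComponentsWithStats(w.astype(np.uint8))
    lab=l[wc[1],wc[0]];cn,_=cv2.findContours((l==lab).astype(np.uint8),0,2)
    P=np.array([at(p,u[0],.022)[:2] for u in max(cn,key=len)],np.float32)
    print("window",cv2.minAreaRect(P))
    # bright panel hull
    k,l,st,ce=cv2.connectedComponentsWithStats(br);lab=l[wc[1],wc[0]];cn,_=cv2.findContours((l==lab).astype(np.uint8),0,2)
    P=np.array([at(p,u[0],.022)[:2] for u in max(cn,key=len)],np.float32);print("panel",cv2.minAreaRect(P))
    # ring outer edge by radial scan of d
    w0=at(p,c,.022)
    for it in range(5):
        pts=[]
        for a in np.linspace(0,2*np.pi,72,endpoint=False):
            rr=np.arange(.026,.042,.0005);X=np.c_[w0[0]+rr*np.cos(a),w0[1]+rr*np.sin(a),0*rr+.022]
            u=proj(p,X).astype(np.float32);v=cv2.remap((im[...,2]-im[...,0]).astype(np.float32),u[:,0],u[:,1],1)[:,0] if 0 else cv2.remap(d.astype(np.float32),u[:,:1].copy(),u[:,1:].copy(),1)[:,0]
            gr=np.gradient(cv2.GaussianBlur(v[:,None],(1,7),0)[:,0])
            i=gr.argmin()
            if 2<i<len(rr)-3: pts.append(X[i,:2])
        pts=np.array(pts);A=np.c_[2*pts,np.ones(len(pts))];b=(pts**2).sum(1)
        for _ in range(4):
            s=np.linalg.lstsq(A,b,rcond=None)[0];R=np.sqrt(s[2]+s[:2]@s[:2]);e=abs(np.hypot(*(pts-s[:2]).T)-R);k=e<2.5*np.median(e)+1e-4;A,b,pts=A[k],b[k],pts[k]
        w0=np.r_[s[:2],.022]
    print("ring",s[:2],R,len(pts))
    # darkness around r=28mm
    A=np.linspace(-np.pi,np.pi,180,endpoint=False);v=[]
    for r in np.arange(.024,.033,.001):
        X=np.c_[s[0]+r*np.cos(A),s[1]+r*np.sin(A),0*A+.022];u=proj(p,X).astype(np.float32)
        v.append(cv2.remap(g.astype(np.float32),u[:,:1].copy(),u[:,1:].copy(),1)[:,0])
    v=np.array(v)[2:8].mean(0);i=np.where((A>-1.4)&(A<-.1))[0]
    print([(round(A[j],2),int(v[j])) for j in i[::1] if v[j]<np.median(v[i])-20])
E
python3 seg.py
```

```text
top frame/cream r-b [  0  11  13   4   1   0  -1  -1   1   0  -1   6  13   4 -12 -12 -12 -10] win 15
window ((0.5529168248176575, -0.1335475742816925), (0.1607237160205841, 0.12856614589691162), 77.02765655517578)
panel ((0.5649638772010803, -0.09584274888038635), (0.2608093321323395, 0.1582144796848297), 77.6855697631836)
ring [ 0.58113598 -0.00279926] 0.03261695379623893 48
[(np.float64(-0.94), 590), (np.float64(-0.91), 515), (np.float64(-0.87), 424), (np.float64(-0.84), 373), (np.float64(-0.8), 395), (np.float64(-0.77), 467), (np.float64(-0.73), 551), (np.float64(-0.31), 587), (np.float64(-0.28), 588), (np.float64(-0.1), 588)]
scene frame/cream r-b [29 26  9 -1 -1  0  1  1  0 -1  0  6 22 25 16 12 13 12] win 29
window ((0.5519329905509949, -0.1349959820508957), (0.16348329186439514, 0.1316593438386917), 77.66089630126953)
panel ((0.5592144727706909, -0.0970243513584137), (0.26134902238845825, 0.15065480768680573), 77.60075378417969)
ring [ 0.58158486 -0.00416505] 0.03240920051039669 59
[(np.float64(-0.94), 399), (np.float64(-0.91), 365), (np.float64(-0.87), 335), (np.float64(-0.84), 326), (np.float64(-0.8), 326), (np.float64(-0.77), 336), (np.float64(-0.73), 366), (np.float64(-0.7), 395), (np.float64(-0.66), 416), (np.float64(-0.1), 410)]
```

Estimates from both cameras:

| Item | Value |
|---|---|
| Dial axis | (0.581, -0.0035) |
| Mark angle | -0.825 |
| Pointer angle | ≈ 0.30 |
| Window centre | (0.5525, -0.134) |

I'll check the wrist's sign with one row, then plan the approach.

```bash
cat > plan.py <<'E'
# usage: plan.py x y z xangle : shift in current tool axes (mm), then turn still needed
import sys
from h import *
from workcell import bot
from scipy.spatial.transform import Rotation as Rn
o=bot.get_obs();R=Rn.from_quat(o["tool_rot"]);M=R.as_matrix()
print("t",o["clock"],"tcp",o["eef_pos"].round(4),"xang",np.arctan2(M[1,0],M[0,0]).round(3),"tilt",M[:,2].round(3),"j",o["joint_pos"].round(2),"F",o["ft_force"].round(1),"T",o["ft_torque"].round(2),"w",o["grip_width"],o["grasp_force"])
if len(sys.argv)>4:
    x,y,z,a=map(float,sys.argv[1:5])
    print("shift",(R.inv().apply(np.array([x,y,z])-o["eef_pos"])*1000).round(1))
    D=np.c_[[np.cos(a),np.sin(a),0],[np.sin(a),-np.cos(a),0],[0,0,-1]]
    print("turn",(R.inv()*Rn.from_matrix(D)).as_rotvec().round(3))
E
python3 -m creep '[[[0,0,0],[0,0,0.15]]]' 60
python3 plan.py 0.581 -0.0035 0.12 0.30
```

```text
clock: 1.23
eef_pos: [0.1633, 0.4726, 0.2313]
tool_rot: [0.241, 0.971, 0.0, 0.0]
ft_force: [0.4, 0.0, -0.5]
grip_width: 0.0694
grasp_force: 0.0
t 1.225 tcp [0.1633 0.4726 0.2313] xang 2.655 tilt [ 0.  0. -1.] j [ 1.24  0.24  0.01  1.34 -0.    1.72] F [ 0.4  0.  -0.5] T [-0.09  0.02 -0.01] w 0.06944515999230944 0.0
shift [-591.9 -225.3  111.3]
turn [ 0.    -0.     2.355]
```

```bash
python3 -m creep '[[[-25,-9.5,0],[0,0,0]],[[-45,-17,0],[0,0,0]],[[-50,-19,0],[0,0,0]],[[-50,-19,0],[0,0,0]],[[-50,-19,0],[0,0,0]],[[-50,-19,0],[0,0,0]],[[-50,-19,0],[0,0,0]],[[-50,-19,0],[0,0,0]],[[-50,-19,0],[0,0,0]],[[-50,-19,0],[0,0,0]],[[-50,-19,0],[0,0,0]],[[-45,-17,0],[0,0,0]]]'
python3 -m creep '[[[-27,-10,0],[0,0,0]],[[0,0,0],[0,0,-0.16]],[[0,0,0],[0,0,-0.16]],[[0,0,0],[0,0,-0.16]],[[0,0,0],[0,0,-0.16]],[[0,0,0],[0,0,-0.145]],[[0,0,0],[0,0,0]],[[0,0,0],[0,0,0]]]' 30
python3 plan.py 0.581 -0.0035 0.075 3.44
```

```text
clock: 2.72
eef_pos: [0.5653, 0.0186, 0.2313]
tool_rot: [0.239, 0.971, 0.0, 0.0]
ft_force: [1.0, 0.3, 0.4]
grip_width: 0.0602
grasp_force: 0.0
clock: 3.72
eef_pos: [0.5835, -0.0011, 0.2312]
tool_rot: [-0.15, 0.989, 0.0, -0.0]
ft_force: [-0.2, -0.4, 0.2]
grip_width: 0.0302
grasp_force: 0.0
t 3.725 tcp [ 0.5835 -0.0011  0.2312] xang -2.841 tilt [-0. -0. -1.] j [-0.    0.41  0.24  1.4  -0.   -0.3 ] F [-0.2 -0.4  0.2] T [ 0.02 -0.02 -0.02] w 0.030207984960951617 0.0
shift [  3.   -1.6 156.2]
turn [ 0.    -0.     0.002]
```

```bash
python3 -m creep '[[[3,-1.6,20],[0,0,0]],[[0,0,40],[0,0,0]],[[0,0,40],[0,0,0]],[[0,0,40],[0,0,0]],[[0,0,25],[0,0,0]],[[0,0,15],[0,0,0]],[[0,0,12],[0,0,0]],[[0,0,0],[0,0,0]],[[0,0,0],[0,0,0]]]'
python3 plan.py 0.581 -0.0035 0.038 3.44
python3 -m creep '[[[0,0,0],[0,0,0]],[[0,0,0],[0,0,0]]]' 20
python3 -m creep '[[[0,0,0],[0,0,0]],[[0,0,0],[0,0,0]],[[0,0,0],[0,0,0]],[[0,0,0],[0,0,0]]]' 11
python3 plan.py 0.581 -0.0035 0.038 3.44
```

```text
clock: 4.85
eef_pos: [0.5819, -0.0035, 0.0403]
tool_rot: [-0.15, 0.989, -0.0, 0.001]
ft_force: [0.3, -0.1, 0.2]
grip_width: 0.0301
grasp_force: 0.0
t 4.85 tcp [ 0.5819 -0.0035  0.0403] xang -2.84 tilt [ 0.002 -0.    -1.   ] j [-0.01  0.54 -0.06  0.96 -0.   -0.31] F [ 0.3 -0.1  0.2] T [-0.04  0.07 -0.02] w 0.030096882744698805 0.0
shift [0.8 0.3 2.3]
turn [-0.001  0.002  0.004]
clock: 5.1
eef_pos: [0.5815, -0.0035, 0.04]
tool_rot: [-0.151, 0.989, -0.0, 0.001]
ft_force: [0.1, -0.7, 0.5]
grip_width: 0.0201
grasp_force: 0.0
clock: 5.6
eef_pos: [0.5814, -0.005, 0.04]
tool_rot: [-0.15, 0.989, -0.001, 0.0]
ft_force: [-1.1, -4.4, 4.2]
grip_width: 0.0116
grasp_force: 22.1
t 5.6 tcp [ 0.5814 -0.005   0.04  ] xang -2.841 tilt [ 0.001 -0.003 -1.   ] j [-0.01  0.54 -0.07  0.96 -0.   -0.31] F [-1.1 -4.4  4.2] T [-1.06  0.2   0.06] w 0.011637709069677444 22.120453119277954
shift [-0.   1.6  2. ]
turn [-0.003  0.     0.003]
```

```bash
python3 -m creep '[[[0,-1.5,0],[0,0,0]],[[0,0,0],[0,0,0.125]],[[0,0,0],[0,0,0.125]],[[0,0,0],[0,0,0.125]],[[0,0,0],[0,0,0.125]],[[0,0,0],[0,0,0.125]],[[0,0,0],[0,0,0.125]],[[0,0,0],[0,0,0.125]],[[0,0,0],[0,0,0.125]],[[0,0,0],[0,0,0.125]],[[0,0,0],[0,0,0]],[[0,0,0],[0,0,0]]]'
python3 plan.py 0.581 -0.0045 0.038 2.317
```

```text
clock: 7.1
eef_pos: [0.5817, -0.0045, 0.04]
tool_rot: [0.4, 0.917, 0.001, 0.0]
ft_force: [-1.9, -1.6, 4.9]
grip_width: 0.0115
grasp_force: 22.4
t 7.1 tcp [ 0.5817 -0.0045  0.04  ] xang 2.319 tilt [ 0.001  0.001 -1.   ] j [-0.01  0.55 -0.06  0.96  0.    0.81] F [-1.9 -1.6  4.9] T [-0.22  0.31 -0.05] w 0.011484109678244227 22.383187115192413
shift [ 0.4 -0.5  2. ]
turn [ 0.001 -0.     0.002]
```

Turned. Next I'll release, lift and move towards the tray, then verify the dial from the top camera.

```bash
python3 -m creep '[[[0,0,0],[0,0,0]],[[0,0,0],[0,0,0]],[[0,0,0],[0,0,0]],[[0,0,-15],[0,0,0]],[[0,0,-30],[0,0,0]],[[0,0,-40],[0,0,0]],[[0,0,-40],[0,0,0]],[[0,0,-15],[0,0,0]],[[0,0,0],[0,0,0]]]' 30
python3 plan.py 0.438 0.146 0.17 4.018
```

```text
clock: 8.22
eef_pos: [0.5823, -0.005, 0.1807]
tool_rot: [0.4, 0.917, 0.001, 0.001]
ft_force: [0.1, -0.5, -0.2]
grip_width: 0.0301
grasp_force: 0.0
t 8.225 tcp [ 0.5823 -0.005   0.1807] xang 2.319 tilt [ 0.003  0.    -1.   ] j [-0.01  0.43  0.14  1.28  0.    0.81] F [ 0.1 -0.5 -0.2] T [-0.   -0.02  0.05] w 0.030096351064431162 0.0
shift [208.8  -3.1  10.3]
turn [-0.     0.003 -1.699]
```

```bash
python3 -m creep '[[[25,0,0],[0,0,0]],[[45,0,0],[0,0,0]],[[50,0,0],[0,0,0]],[[50,0,0],[0,0,0]],[[38,-3,0],[0,0,0]],[[0,0,0],[0,0,-0.17]],[[0,0,0],[0,0,-0.17]],[[0,0,0],[0,0,-0.17]],[[0,0,0],[0,0,-0.17]],[[0,0,0],[0,0,-0.17]],[[0,0,0],[0,0,-0.17]],[[0,0,0],[0,0,-0.17]]]' 40
python3 -m creep '[[[0,0,0],[0,0,-0.17]],[[0,0,0],[0,0,-0.17]],[[0,0,0],[0,0,-0.17]],[[0,0,0],[0,0,0]],[[0,0,0],[0,0,0]]]'
python3 plan.py 0.438 0.146 0.10 4.018
python3 - <<'E'
from workcell import vision
from h import *
out=np.zeros((600,800,3),np.uint8)
for n,i in [("top",0),("scene",1)]:
    p=vision.camera(n);np.savez(f"{n}1.npz",**{k:p[k] for k in ["z_map","K","k1","rvec","tvec","image"]})
    e=cv2.convertScaleAbs(p["image"],alpha=1 if n=="top" else 1.6)
    c=proj(p,[.5815,-.004,.04]).astype(int);h=15 if n=="top" else 22
    out[:300,400*i:400*i+300]=cv2.resize(e[c[1]-h:c[1]+h,c[0]-h:c[0]+h],(300,300),interpolation=2)
    c=proj(p,[.438,.146,.09]).astype(int);h=30 if n=="top" else 40
    out[300:,400*i:400*i+300]=cv2.resize(e[c[1]-h:c[1]+h,c[0]-h:c[0]+h],(300,300),interpolation=2)
cv2.imwrite("pics/c4.png",out)
E
```

```text
clock: 9.72
eef_pos: [0.4364, 0.145, 0.1772]
tool_rot: [-0.185, 0.983, -0.0, -0.002]
ft_force: [-0.1, 0.5, 0.1]
grip_width: 0.0399
grasp_force: 0.0
clock: 10.35
eef_pos: [0.4372, 0.1452, 0.1783]
tool_rot: [-0.424, 0.906, 0.0, -0.001]
ft_force: [0.6, -0.3, 0.8]
grip_width: 0.0399
grasp_force: 0.0
t 10.35 tcp [0.4372 0.1452 0.1783] xang -2.267 tilt [-0.002 -0.001 -1.   ] j [ 0.32  0.2  -0.19  1.18 -0.   -0.55] F [ 0.6 -0.3  0.8] T [-0.03  0.02  0.03] w 0.03987493225585361 0.0
shift [-1.3 -0.2 78.3]
turn [ 0.001 -0.002 -0.002]
```

View pics/c4.png

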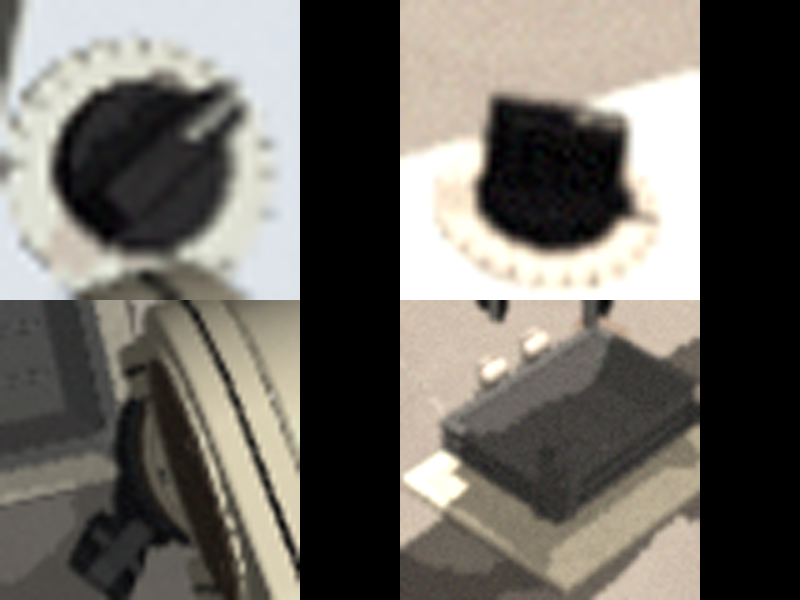

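The dial's white line now runs along the long mark. Before gripping, I'll check the lug fit with an overlay on the first pictures.

```bash
cat > ov.py <<'E'
from h import *
import io,contextlib
with contextlib.redirect_stdout(io.StringIO()):
    from fit import W,v
a=np.radians(36.5)
def draw(p,n,h,v,out,ox):
    im=p["image"];c=proj(p,W(v,(-30,-20,55))).astype(int);s=400/(2*h)
    e=cv2.resize(cv2.convertScaleAbs(im[c[1]-h:c[1]+h,c[0]-h:c[0]+h],alpha=1.5),(400,400),interpolation=2)
    def ln(P,col):
        q=np.array([((proj(p,W(v,P_))-c+h+.5)*s) for P_ in P]).astype(int);cv2.polylines(e,[q],True,col,1)
    for z,col in [(53,(0,255,0)),(91,(0,0,255))]:
        ln([(-70+i*12*np.cos(a)-j*6*np.sin(a),-52+i*12*np.sin(a)+j*6*np.cos(a),z) for i,j in [(1,1),(1,-1),(-1,-1),(-1,1)]],col)
    ln([(i*65,j*48,53) for i,j in [(1,1),(1,-1),(-1,-1),(-1,1)]],(255,255,0))
    ln([(i*80,j*68,8) for i,j in [(1,1),(1,-1),(-1,-1),(-1,1)]],(255,0,255))
    out[:400,ox:ox+400]=e
out=np.zeros((400,800,3),np.uint8)
draw(np.load("top0.npz"),"top",36,v,out,0);draw(np.load("scene0.npz"),"scene",48,v,out,400)
cv2.imwrite("pics/c5.png",out)
E
python3 ov.py
```

```text
(no output)
```

View pics/c5.png

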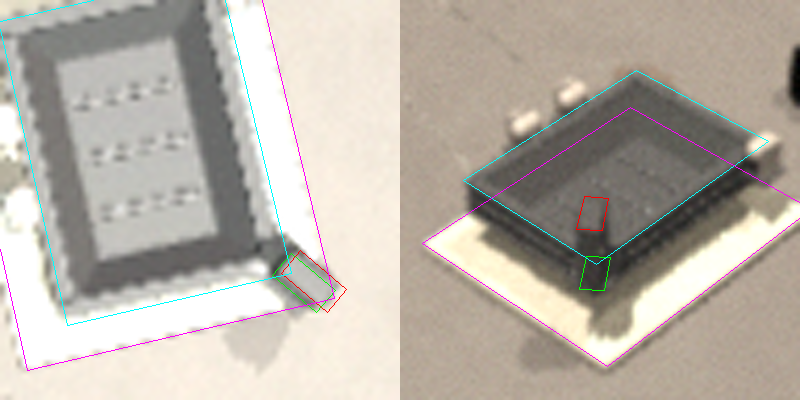

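Run:
```python
from ov import *
T=np.load("top0.npz");S=np.load("scene0.npz")
for z in (53,91): print(z,proj(S,W(v,(-70,-52,z))),proj(T,W(v,(-70,-52,z))))
out=np.zeros((600,800,3),np.uint8)
g=cv2.convertScaleAbs(T["image"][280:315,345:385],alpha=1.0)
out[:350,:400]=cv2.resize(g,(400,350),interpolation=2)
g=cv2.convertScaleAbs(S["image"][265:325,270:330],alpha=2.5)
out[:400,400:]=cv2.resize(g,(400,400),interpolation=2)
cv2.imwrite("pics/c6.png",out)
```

```text
53 [297.41412758 295.08360468] [369.24058834 300.42892061]
91 [296.83052746 280.74450035] [371.03266813 300.19911759]
```

View pics/c6.png

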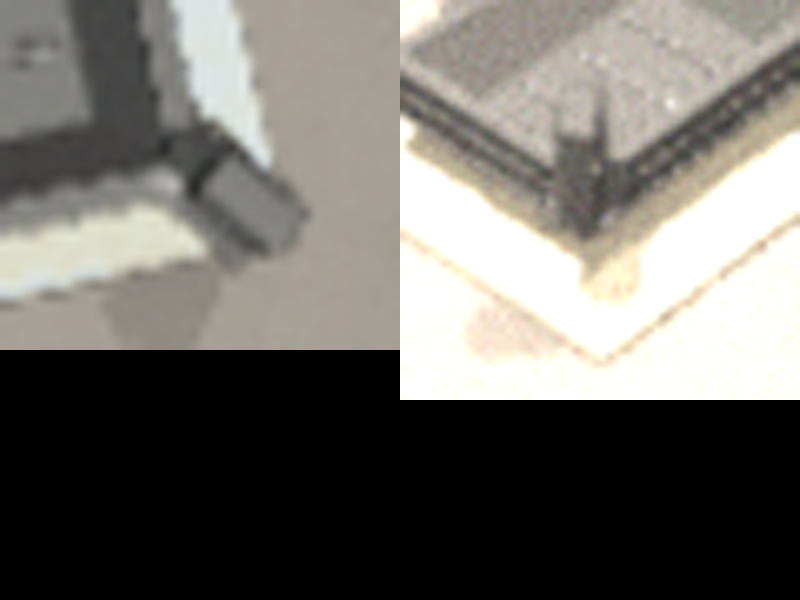

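The overlay matches the lug's top face at top-view (370.5,300.5) to within about 1 px, and its column at scene (297, 280–298). So the lug is at (0.438, 0.146), and I'll descend and grip.

```bash
python3 -m creep '[[[-1.3,0,20],[0,0,0]],[[0,0,35],[0,0,0]],[[0,0,30],[0,0,0]],[[0,0,20],[0,0,0]],[[0,0,13],[0,0,0]],[[0,0,0],[0,0,0]],[[0,0,0],[0,0,0]]]'
python3 plan.py 0.438 0.146 0.058 4.018
python3 -m creep '[[[0,0,0],[0,0,0]],[[0,0,0],[0,0,0]],[[0,0,0],[0,0,0]]]' 18
python3 plan.py 0.438 0.146 0.058 4.018
```

```text
clock: 11.32
eef_pos: [0.4394, 0.1467, 0.062]
tool_rot: [-0.425, 0.905, -0.0, 0.001]
ft_force: [1.0, -0.8, 0.6]
grip_width: 0.04
grasp_force: 0.0
t 11.325 tcp [0.4394 0.1467 0.062 ] xang -2.265 tilt [ 0.001  0.    -1.   ] j [ 0.32  0.32 -0.37  0.88  0.   -0.55] F [ 1.  -0.8  0.6] T [-0.04 -0.    0.02] w 0.03999302878396093 0.0
shift [1.4 0.6 4. ]
turn [-0.001  0.001  0.001]
clock: 11.7
eef_pos: [0.4389, 0.1465, 0.0616]
tool_rot: [-0.425, 0.905, -0.0, 0.0]
ft_force: [0.1, 0.3, -0.4]
grip_width: 0.0182
grasp_force: 0.0
t 11.7 tcp [0.4389 0.1465 0.0616] xang -2.264 tilt [ 0.001  0.    -1.   ] j [ 0.32  0.32 -0.37  0.88 -0.   -0.55] F [ 0.1  0.3 -0.4] T [0.02 0.02 0.02] w 0.0181621974191187 0.0
shift [1.  0.3 3.6]
turn [-0.     0.001  0.001]
```

```bash
python3 -m creep '[[[0.5,0,3],[0,0,0]],[[0,0,0],[0,0,0]]]'
python3 -m creep '[[[0,0,0],[0,0,0]],[[0,0,0],[0,0,0]],[[0,0,0],[0,0,0]],[[0,0,0],[0,0,0]]]' 0
python3 plan.py 0.438 0.146 0.058 4.018
```

```text
clock: 11.95
eef_pos: [0.438, 0.1459, 0.058]
tool_rot: [-0.425, 0.905, 0.0, -0.0]
ft_force: [0.4, -0.0, -0.8]
grip_width: 0.018
grasp_force: 0.0
clock: 12.45
eef_pos: [0.4382, 0.146, 0.0582]
tool_rot: [-0.425, 0.905, -0.0, -0.0]
ft_force: [-1.2, -0.2, -0.2]
grip_width: 0.0111
grasp_force: 58.3
t 12.45 tcp [0.4382 0.146  0.0582] xang -2.264 tilt [-0. -0. -1.] j [ 0.32  0.32 -0.37  0.87 -0.   -0.56] F [-1.2 -0.2 -0.2] T [-0.11  0.08  0.05] w 0.01109177605053295 58.32405924797058
shift [0.1 0.2 0.2]
turn [ 0.    -0.     0.001]
```

```bash
python3 -m creep '[[[-0.2,0,-4.2],[0,0.025,0]],[[-0.2,0,-4.2],[0,0.025,0]],[[-0.2,0,-4.2],[0,0.025,0]],[[-0.2,0,-4.2],[0,0.025,0]],[[0,0,0],[0,0,0]],[[0,0,0],[0,0,0]]]'
python3 plan.py 0.438 0.146 0.058 4.018
```

```text
clock: 13.2
eef_pos: [0.439, 0.1474, 0.0747]
tool_rot: [-0.424, 0.904, -0.021, -0.045]
ft_force: [0.2, 0.5, -2.3]
grip_width: 0.0113
grasp_force: 58.5
t 13.2 tcp [0.439  0.1474 0.0747] xang -2.264 tilt [-0.064 -0.076 -0.995] j [ 0.36  0.37 -0.26  1.03 -0.05 -0.52] F [ 0.2  0.5 -2.3] T [0.61 0.08 0.14] w 0.011289215998890057 58.507736921310425
shift [ 0.1 -0.1 16.8]
turn [ 0.001 -0.099  0.001]
```

```bash
python3 -m creep '[[[-0.2,0,-4.2],[0,0.025,0]],[[-0.2,0,-4.2],[0,0.025,0]],[[-0.2,0,-4.2],[0,0.025,0]],[[-0.2,0,-4.2],[0,0.025,0]],[[-0.2,0,-4.2],[0,0.025,0]],[[-0.2,0,-4.2],[0,0.025,0]],[[0,0,0],[0,0,0]],[[0,0,0],[0,0,0]]]'
python3 plan.py 0.438 0.146 0.058 4.018
python3 - <<'E'
from workcell import vision
from h import *
out=np.zeros((600,800,3),np.uint8)
for n,i in [("top",0),("scene",1)]:
    p=vision.camera(n)
    e=cv2.convertScaleAbs(p["image"],alpha=1 if n=="top" else 1.8)
    c=proj(p,[.494,.213,.05]).astype(int);h=45 if n=="top" else 55
    out[:400,400*i:400*i+400]=cv2.resize(e[c[1]-h:c[1]+h,c[0]-h:c[0]+h],(400,400),interpolation=2)
cv2.imwrite("pics/c7.png",out)
E
```

```text
clock: 14.2
eef_pos: [0.4431, 0.1507, 0.0998]
tool_rot: [-0.421, 0.899, -0.053, -0.112]
ft_force: [1.0, -3.0, 0.2]
grip_width: 0.0111
grasp_force: 59.2
t 14.2 tcp [0.4431 0.1507 0.0998] xang -2.266 tilt [-0.157 -0.19  -0.969] j [ 0.4   0.45 -0.08  1.26 -0.11 -0.46] F [ 1.  -3.   0.2] T [-0.41 -0.58 -0.18] w 0.011093632446064528 59.21879589557648
shift [-3.6  0.9 42.2]
turn [-0.001 -0.249 -0.   ]
```

View pics/c7.png

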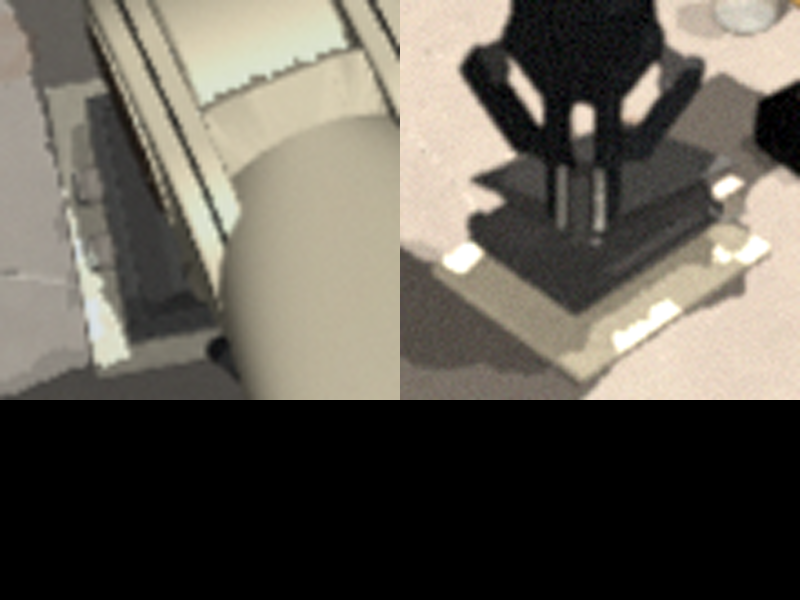

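The tray is tilted up by its lug corner (scene crop about (580,200)) and the lower trays are still standing flat. Next is a straight lift, watching the force.

```bash
python3 -m creep '[[[0.9,0,-3.9],[0,0.0,0]],[[1.2,0,-4.9],[0,0,0]],[[1.2,0,-4.9],[0,0,0]],[[1.2,0,-4.9],[0,0,0]],[[0,0,0],[0,0,0]]]'
python3 plan.py
python3 -m creep '[[[2.5,0,-9.7],[0,0.0,0]],[[3.7,0,-14.5],[0,0,0]],[[3.7,0,-14.5],[0,0,0]],[[3.7,0,-14.5],[0,0,0]],[[3.7,0,-14.5],[0,0,0]],[[3.7,0,-14.5],[0,0,0]],[[3.7,0,-14.5],[0,0,0]],[[2.5,0,-9.7],[0,0,0]],[[0,0,0],[0,0,0]],[[0,0,0],[0,0,0]]]'
python3 plan.py
cat > tray.py <<'E'
# expected: lug grasp fixed in tool: TCP at tray (-70,-52,30), tool x = -(lug width dir)
from h import *
psi_w=np.arctan2(-.1340+0,.5525)
E
rm tray.py
```

```text
clock: 14.92
eef_pos: [0.4431, 0.1517, 0.1194]
tool_rot: [-0.421, 0.898, -0.053, -0.112]
ft_force: [0.2, 0.9, -1.2]
grip_width: 0.0111
grasp_force: 59.0
t 14.925 tcp [0.4431 0.1517 0.1194] xang -2.264 tilt [-0.157 -0.19  -0.969] j [ 0.4   0.43 -0.06  1.31 -0.11 -0.46] F [ 0.2  0.9 -1.2] T [ 0.13 -0.14  0.02] w 0.011131303442249474 58.9875590801239
clock: 16.18
eef_pos: [0.4425, 0.1513, 0.2282]
tool_rot: [-0.421, 0.898, -0.053, -0.113]
ft_force: [-0.5, 0.9, -0.9]
grip_width: 0.0115
grasp_force: 59.0
t 16.175 tcp [0.4425 0.1513 0.2282] xang -2.264 tilt [-0.159 -0.191 -0.969] j [ 0.4   0.36  0.13  1.56 -0.11 -0.46] F [-0.5  0.9 -0.9] T [ 0.18 -0.13  0.02] w 0.011537079815138998 58.9794784784317
```

```bash
python3 -m creep '[[[0,0,0],[0,-0.06,0]],[[0,0,0],[0,-0.07,0]],[[0,0,0],[0,-0.07,0]],[[0,0,0],[0,-0.05,0]],[[0,0,0],[0,0,0]],[[0,0,0],[0,0,0]]]'
python3 plan.py 0.497 -0.201 0.228 4.018
```

```text
clock: 16.92
eef_pos: [0.4426, 0.1514, 0.2283]
tool_rot: [-0.425, 0.905, -0.0, -0.001]
ft_force: [0.4, 0.2, 0.1]
grip_width: 0.0115
grasp_force: 58.9
t 16.925 tcp [0.4426 0.1514 0.2283] xang -2.264 tilt [-0.001 -0.001 -1.   ] j [ 0.33  0.18 -0.08  1.31 -0.   -0.55] F [0.4 0.2 0.1] T [-0.02 -0.03  0.03] w 0.011462115994039521 58.948675990104675
shift [ 236.2 -267.1    0.5]
turn [ 0.    -0.001  0.001]
```

```bash
python3 -m creep '[[[8,-9,0],[0,0,0]],[[16,-18,0],[0,0,0]],[[22,-25,0],[0,0,0]],[[24,-27,0],[0,0,0]],[[24,-27,0],[0,0,0]],[[24,-27,0],[0,0,0]],[[24,-27,0],[0,0,0]],[[24,-27,0],[0,0,0]],[[24,-27,0],[0,0,0]],[[22,-25,0],[0,0,0]],[[16,-18,0],[0,0,0]],[[8,-10,0],[0,0,0]]]'
python3 -m creep '[[[0,0,10],[0,0,0]],[[0,0,20],[0,0,0]],[[0,0,25],[0,0,0]],[[0,0,20],[0,0,0]],[[0,0,12],[0,0,0]],[[0,0,7],[0,0,0]],[[0,0,0],[0,0,0]],[[0,0,0],[0,0,0]],[[0,0,0],[0,0,0]]]'
python3 plan.py 0.497 -0.201 0.132 4.018
python3 - <<'E'
from workcell import vision
from h import *
ims=[]
for n in ["top","scene"]:
    p=vision.camera(n);c=proj(p,[.54,.0,.08]).astype(int)
    im=cv2.convertScaleAbs(p["image"],alpha=1 if n=="top" else 1.6);h=130
    y0=min(max(c[1]-h,0),480-2*h);x0=min(max(c[0]-h,0),640-2*h)
    ims.append(cv2.resize(im[y0:y0+2*h,x0:x0+2*h],(400,400),interpolation=2));print(n,x0,y0)
    for q in ["top_tray","tray_far_corner","tray_stack"]: print(q,[(np.round(d["position"],1).tolist(),round(d["score"],2)) for d in vision.place_of(p,q)][:3])
    print("expect",proj(p,[.5525,-.134,.102]),proj(p,[.604,-.072,.124]),proj(p,[.494,.213,0]))
cv2.imwrite("pics/c8.png",np.hstack(ims))
E
```

```text
clock: 18.42
eef_pos: [0.4971, -0.2024, 0.2281]
tool_rot: [-0.424, 0.906, 0.0, -0.0]
ft_force: [0.6, 0.3, 0.2]
grip_width: 0.0112
grasp_force: 59.0
clock: 19.55
eef_pos: [0.4977, -0.201, 0.1354]
tool_rot: [-0.425, 0.905, -0.001, 0.0]
ft_force: [-0.8, 0.2, -0.8]
grip_width: 0.0109
grasp_force: 59.0
t 19.55 tcp [ 0.4977 -0.201   0.1354] xang -2.264 tilt [ 0.001 -0.001 -1.   ] j [-0.38  0.37 -0.07  1.13 -0.   -1.26] F [-0.8  0.2 -0.8] T [ 0.02  0.03 -0.02] w 0.010899148534860315 58.997023701667786
shift [0.4 0.5 3.4]
turn [-0.001  0.     0.001]
top 304 126
top_tray [([490.2, 247.5], 0.98), ([164.6, 275.5], 0.88)]
tray_far_corner [([144.5, 240.9], 0.79), ([465.9, 221.3], 0.65)]
tray_stack [([336.6, 278.0], 0.61), ([531.1, 271.8], 0.47)]
expect [494.16029145 250.51994294] [469.90623624 226.14028558] [339.49374188 277.31172287]
scene 254 176
top_tray [([221.9, 203.7], 0.86), ([441.1, 336.7], 0.77)]
tray_far_corner [([436.8, 296.8], 0.63), ([243.4, 184.0], 0.61)]
tray_stack [([302.8, 288.0], 0.64)]
expect [443.30229496 340.1674989 ] [439.9382112  297.93065137] [303.40535031 286.64909381]
```

View pics/c8.png

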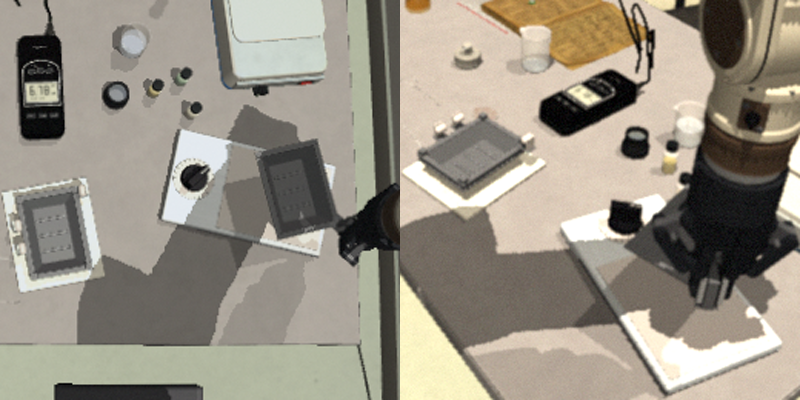

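The top view shows the tray level over the window at about px (491,248), within about 10 mm of the window's centre. The stack is still flat at (337,278) and the dial is at its mark, so I'll hand in.

```bash
python3 -m creep '[[[0,0,0],[0,0,0]],[[0,0,0],[0,0,0]],[[0,0,0],[0,0,0]],[[0,0,0],[0,0,0]]]'; python3 -c "
from workcell import workorder;print(workorder.job_done())"
```

```text
clock: 20.45
eef_pos: [0.4972, -0.2008, 0.1347]
tool_rot: [-0.425, 0.905, 0.0, 0.0]
ft_force: [0.4, 0.0, -1.2]
grip_width: 0.0111
grasp_force: 59.0
the job is handed in; nothing more can be done
None
```

I handed the job in at about 20 s on the robot's clock, but no verdict came back: the dial points at the long mark, the top tray came off alone, and it is held level about 8 cm above the white window, within about 10 mm of its centre.

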